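# Shut and lock the cover of a terminal box with its quarter-turn cam

### The arm

A 6-joint arm with a two-finger parallel gripper is mounted at the origin on a cart in front of the work surface, level with it; the furniture and walls round the work are solid. World frame = base frame: x ahead of the robot, y to its left, z up, the work surface at z = 0. Lengths are in mm, angles in rad, forces in N, time in s.
With the tool pointing down it reaches from about 425 to 925 mm from the base axis. Payload 12.5 kg.
Tool frame: the origin (TCP) lies at the very end of the fingers, on their centre line; the grasp point (between the pads) lies 19 mm behind it; z points along the fingers, y is the line along which they close (so a half turn about z gives the same grasp; the last joint's range is limited). The gripper opens to 85 mm and grips with 20 to 120 N. Pads are 22 mm wide; open, the fingers measure 114 mm over their backs; the gripper's body (76 mm by 85 mm) begins 54 mm behind the grasp point. The pads swing forward as they close: fully open they stand 13 mm farther back than shut.
Start: joints at [-1.406, 0.491, 1.559, -0, 1.092, -0.106], TCP at [167.211, -602.234, 231.327] pointing down, gripper open.
Joint ranges: [-3.1, 3.1], [-0.84, 2.19], [0.05, 2.79], [-1.13, 4.28], [0.06, 2.93], [-2.69, 2.69]. Speed limits (rad/s): [2.22, 2.22, 2.79, 3.14, 3.14, 3.14].

### API

Orientations are given as a rotation vector (axis times angle).
In Python, from cell import bot gives the robot as it stands.
- The arm moves only by the tool jog_arm, never from a script. Its argument "plan" is a list of rows, each a list of 7 numbers: the shift along the tool's x, y, z in units of 30 mm (1.0 is 30 mm), then the turn, a rotation vector about the tool's x, y, z in units of 6 degrees (1.0 is 6 degrees), then the finger opening in mm, from 0 to 85.4. A call has 1 to 10 rows; each row shifts and turns the commanded pose from where the row before left it, along the tool's axes as they then stand; what a row does not reach is not made up. A row lasts 1/12 s, in which the tool goes at most 41.7 mm and 7.16 degrees, less where a joint would pass 70% of its speed; a pose out of reach is approached as far as the arm can. A call is refused whole if a number of a shift passes 1 or a number of a turn 1, either way. A call with a gripper value outside its range is refused whole. The fingers move at their own pace and stop on an object; "grip_force" is the grip in N (left out, the last holds). Time passes only in rows, so rows that do not move let the fingers close. It gives the time, the measured TCP pose, the force, the opening and the grip force at its end, in the units of the state.
- bot.state(): the state, without advancing time (a new reading comes with each control period).
- bot.grab_frame(name): name is "scene" or "top" or "wrist"; returns a dict with "pixels" (400x640x3 uint8, blue, green, red), "depth" (400x640 float32, mm along the optical axis (not along the pixel's ray), 0 where there is no reading), "fov_y" (degrees; the focal length in pixels is half the picture's height over the tangent of half this angle, whatever the lens; pixels are square), "cx", "cy" (the principal point, pixels), "R" (3x3) and "t" (3): a world point X has camera coordinates R X + t; the wrist camera has in their place "tool_from_camera" (4x4, takes a point from camera to tool coordinates, whose origin is the TCP and whose axes are the flange's). Camera axes: x right, y down, z forward; pixel columns grow to the right and rows downward; lengths in mm; the calibration is good to about 2 mm. A picture is of the moment at which its call begins: read the wrist's pose just before it.
- bot.close_job(): hands the job in; it is judged then, once.
Trained networks look in the newest picture that a camera, given by its name, has taken for a name from the list of things; names that differ only in an ending like _2 or _b are one class to them, and where a whole thing is asked for, a point or a joint stands for the part that bears it (a point fixed in the world has none). Each returns a list of dicts, best first, with "p" (0 to 1); they miss things now and then, are a little off and sometimes report something else, mostly with a low value. They report only what shows in the picture. A call takes as long as a camera call.
- bot.recognise(camera, name): "position" ([column, row] in pixels, amid what is visible of it).
- bot.trace(camera, name): "pixels" (400x640 bool, what is visible of it) and "position" ([column, row] in pixels, amid what is visible of it).
The state is a dict: "time_s": time; "joint_positions": joint angles; "dq": joint speeds; "tau": joint torques, N m; "tcp_pos": TCP position; "eef_rot": TCP orientation; "force": force on the tool from outside, world axes, zero at the start; "moment": the same for the moment, N m; "finger_gap": finger opening in mm; "gripper_force": force on a finger pad.
Only numpy, scipy, OpenCV 4.12 (cv2) and the standard library are available. Lean on these libraries where they do the work, as an engineer would, in place of code of your own. Each camera call takes 0.05 s, during which the arm holds its last target. There are 200 camera calls.

### The job

Before wash-down both terminal boxes must be locked, but one cover stands ajar on its spring. Set the closed fingertips in the slot of that cover's round cam, press the cover fully shut and, still pressing, turn the cam clockwise a quarter turn to its stop so that the cover stays locked down by itself, then take the hand away. Grasp nothing, leave the other box locked and do not disturb the loose things round about.

Things in the scene. Friction and masses are not known exactly. Their poses are not given: they have to be found in the camera images.
- box_ajar: The box to lock: pale grey steel terminal box, 200 (its x) x 160 (its y) x 60 mm high, fixed to the table, with a 4 mm steel cover on top and a round aluminium cam disc on the cover. Origin at the centre of its underside; its -x side faces roughly the robot. The cover is hinged along the box's far (+x) top edge, so the robot-side edge swings up.
- box_ajar_cover (a joint): cover angle: 0 shut, 0.15 rad ajar at the start, where a spring holds it (robot-side edge 30 mm up, cam axis about 20 mm up). Hinge line at box x = +100, z = 60 mm. About 7 N straight down on the slot floor holds it shut; unlocked, it springs up again when let go; locked, it may rest up to 0.02 rad open.
- box_ajar_cam (a joint): cam angle, clockwise from above: 0 open (nib to the box's -y), 1.571 locked (nib to its -x, tongue under a keeper at the robot-side edge); stops at both. Starts at 0 to 0.3, stays where left; takes 0.1 N m (5 N at 22 mm radius). Past 0.75 the tongue goes under the keeper only with the cover within 2 mm of shut; turned while ajar it lands on the keeper and blocks the cover.
- box_ajar_slot_mid (a point): centre of the slot's floor, on the cam's axis, at box x = -40, y = 0, z = 67 mm when shut. Cam disc 102 mm across, its top 14 mm above this floor. The slot is 38 mm wide, 88 long, 14 deep, closed at its ends, dark-floored. Axes turn with the cam: z out of the cover, y along the slot; at -y a small nib on the rim marks the tongue's end.
- box_ajar_slot_end (a point): point on the slot's floor 22 mm from the axis toward the nib: a good place to set the fingertips (22 mm to the end wall, 19 mm to each side wall). The tips have play in the slot, so they must go round farther than the cam does: about 0.3 rad more for tips 25 mm wide.
- box_locked: A second box, the same in build and size, cover already shut and locked (nib toward its -x edge): to be left alone. Which of the two boxes stands on the left varies.
- box_locked_cam (a joint): cam angle of the second box, 1.571 = locked, as it must stay
- pen: marker pen lying between the boxes, 140 mm long, 17 mm thick; to be left where it is; origin under its middle
- tub: small white tub, 70 mm across, 45 mm high, on the robot's side of the boxes; to be left where it is; origin under its middle
- scoop: steel scoop, 206 x 60 x 32 mm, right of the boxes; to be left where it is; origin under its middle
- counter: round tally counter, 68 x 55 x 24 mm, right of the boxes; to be left where it is; origin under its middle
- roll: roll of labels, 92 mm across, 52 mm high, right of the boxes; to be left where it is; origin under its middle

How it is judged:
By the outcome, as a careful person would: the job done as asked, in the order asked, and still so for the second after the job is handed in, with the robot touching nothing.
It also fails if it takes over 38 s, if anything falls off the work surface, if the arm or the gripper's body presses on something with over 40 N, if the wrist force passes 120 N, or if a joint passes its speed limit or range.

## Working session

There is one attempt and no reset: what is moved stays moved. The work goes in short steps, Python scripts to look and compute and a tool call to move; the robot and the scene stay as the last step left them, time stands still between calls to the robot, and variables do not carry over. Pictures are saved under pics/ and viewed, at most 10 in all, crops included, and the job is handed in when it is done.

Besides the shell and the picture viewer there is one more tool, called after "Call:" by a JSON object that holds its "api" and its "payload". jog_arm: Moves the arm, as the interface text tells. Its arguments: {"type":"object","properties":{"plan":{"type":"array","items":{"type":"array","items":{"type":"number"}}},"grip_force":{"type":"number"}},"required":["plan"]}

```bash
mkdir -p pics; ls; cat > h.py <<'E'
import numpy as np, cv2
from scipy.spatial.transform import Rotation as Ro
from cell import bot
def world(f,st=None):
    d=f["depth"];h,w=d.shape;F=h/2/np.tan(np.radians(f["fov_y"])/2)
    u,v=np.meshgrid(np.arange(w),np.arange(h))
    P=np.stack([(u-f["cx"])/F*d,(v-f["cy"])/F*d,d],-1)
    if "R" in f: return (P-np.array(f["t"]))@np.array(f["R"])
    T=np.array(f["tool_from_camera"]);P=P@T[:3,:3].T+T[:3,3]
    return P@Ro.from_rotvec(st["eef_rot"]).as_matrix().T+np.array(st["tcp_pos"])
E
python3 - <<'E'
from h import *
s=bot.state();print(s)
for c in ["top","scene"]:
    f=bot.grab_frame(c);cv2.imwrite(f"pics/{c}0.png",f["pixels"]);W=world(f)
    np.save(f"{c}.npy",W)
    for n in ["box_ajar","box_locked","box_ajar_slot_mid","box_ajar_slot_end","box_ajar_cam"]:
        for r in bot.recognise(c,n)[:3]:
            p=np.array(r["position"]);i=p.round().astype(int);print(c,n,round(r["p"],2),p.round(1),W[i[1],i[0]].round(1))
E
```

```text
pics
{'time_s': 0.0, 'joint_positions': array([-1.40561299e+00,  4.91552454e-01,  1.55946834e+00, -1.75787609e-05,
        1.09169215e+00, -1.05596733e-01]), 'dq': array([ 0.00212806,  0.00100479,  0.00026438, -0.00030239, -0.00225563,
        0.00049459]), 'tau': array([ 1.32479647e-03, -6.18435359e+01, -2.61595005e+01, -3.36254323e-05,
        3.98686534e-03, -2.02728671e-05]), 'tcp_pos': array([ 167.15840636, -601.98962529,  230.72564639]), 'eef_rot': array([-3.11173238e+00, -4.23903618e-01,  7.68793302e-05]), 'force': array([-0.45084764, -0.3971645 , -0.15627462]), 'moment': array([ 0.05303979,  0.04899805, -0.03273663]), 'gripper_force': 0.0, 'finger_gap': 85.15978581153877}
top box_ajar 0.71 [333.6 178.8] [ 541.8 -288.8   97.5]
top box_locked 0.75 [200. 196.] [504.8  74.6  70.1]
top box_ajar_slot_mid 0.87 [331.  187.4] [ 522.  -280.8   87.6]
top box_ajar_slot_end 0.75 [336.6 181.4] [ 536.5 -296.7   96.4]
top box_ajar_slot_end 0.7 [335.1 190.6] [ 510.7 -291.2   89.5]
top box_ajar_cam 0.88 [330.9 191.1] [ 510.8 -280.5   89.3]
scene box_ajar 0.92 [342.6 202.4] [ 531.8 -324.6   95.4]
scene box_locked 0.91 [268.9 135.7] [495.7  45.8  83.9]
scene box_ajar_slot_mid 0.84 [330.3 199.1] [ 510.8 -288.8   87.3]
scene box_ajar_slot_end 0.62 [329.8 198.4] [ 511.7 -287.5   90. ]
scene box_ajar_slot_end 0.48 [339.4 274.5] [ 418.  -469.8    5. ]
scene box_ajar_cam 0.68 [325.8 197.6] [ 502.2 -280.8   89.7]
scene box_ajar_cam 0.36 [336.9 198.6] [ 526.8 -301.5   89. ]
scene box_ajar_cam 0.32 [268.8 137. ] [492.8  40.4  85.4]
```

```bash
python3 - <<'E'
import cv2
a=cv2.imread("pics/top0.png")[80:300,120:460];cv2.imwrite("pics/top0c.png",cv2.resize(a,None,fx=2.3,fy=2.3,interpolation=3))
E
```

```text
(no output)
```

View pics/top0c.png

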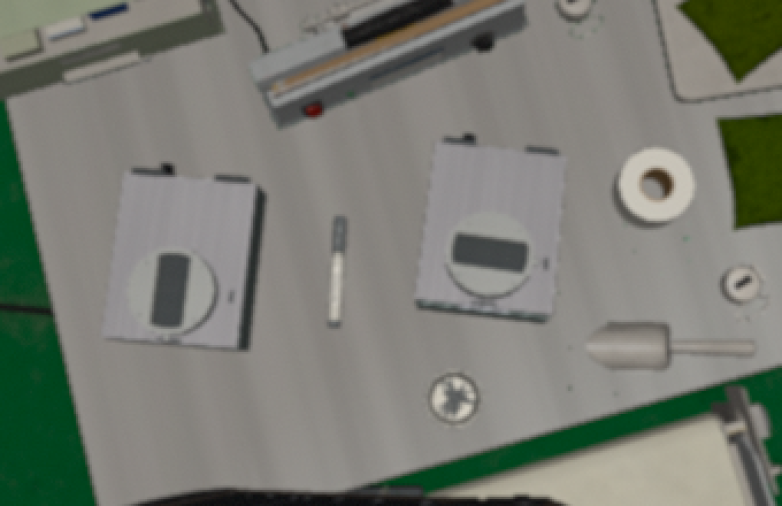

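View pics/scene0.png

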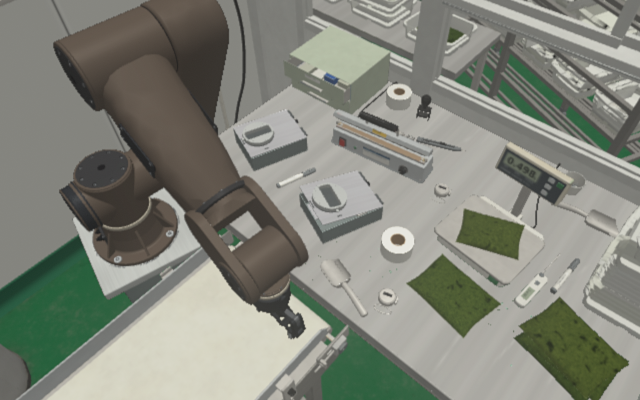

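The top crop shows the right box ajar. Its cam slot is at about px (333,190), roughly crosswise. The left box is locked with its slot pointing toward the robot. Next I'll measure the ajar box's yaw, slot centre and slot direction.

```bash
python3 - <<'E'
from h import *
f=bot.grab_frame("top");W=world(f);g=cv2.cvtColor(f["pixels"],cv2.COLOR_BGR2GRAY)
m=bot.trace("top","box_ajar")[0]["pixels"]
P=W[m];P=P[(P[:,2]>55)&(P[:,2]<115)]
r=cv2.minAreaRect(P[:,:2].astype(np.float32));print("box rect",r,cv2.boxPoints(r).round(1).tolist())
sub=np.zeros_like(m);sub[165:212,308:358]=1
s=((g<110)&sub).astype(np.uint8)
n,l,st,c=cv2.connectedComponentsWithStats(s);print(st,c)
for k in range(1,n):
    if st[k,4]>60:
        Q=W[l==k];print(k,np.median(Q,0),cv2.minAreaRect(Q[:,:2].astype(np.float32)))
b=cv2.resize(f["pixels"][160:220,300:365],None,fx=9,fy=9,interpolation=2);cv2.imwrite("pics/z.png",b)
E
```

```text
box rect ((550.5045166015625, -287.9785461425781), (159.11358642578125, 206.78273010253906), 82.68021392822266) [[437.79998779296875, -353.70001220703125], [642.9000244140625, -380.1000061035156], [663.2000122070312, -222.1999969482422], [458.1000061035156, -195.89999389648438]]
[[     0      0    640    400 255556]
 [   317    182     32     16    411]
 [   357    193      1      3      3]
 [   319    204     20      8     29]
 [   341    207      1      1      1]] [[319.47744526 199.51522563]
 [332.57664234 189.45498783]
 [357.         194.        ]
 [328.31034483 208.        ]
 [341.         207.        ]]
1 [ 515.68412747 -283.61964779   88.54122353] ((441.44091796875, -282.664794921875), (83.57793426513672, 186.56588745117188), 88.38520812988281)
```

```bash
cat >> h.py <<'E'
def go(target,yaw=None):
    s=bot.state();R=Ro.from_rotvec(s["eef_rot"]).as_matrix()
    y=np.arctan2(R[1,0],R[0,0]);print("tcp",np.round(s["tcp_pos"],1),"yaw",round(y,3),"zaxis",R[:,2].round(4),"F",np.round(s["force"],1),"t",round(s["time_s"],2))
    print("units tool",(R.T@(np.array(target)-s["tcp_pos"])/30).round(2), None if yaw is None else "turn z units %.2f"%(np.degrees(y-yaw)/6))
E
python3 - <<'E'
from h import *
f=bot.grab_frame("wrist");print(np.round(f["tool_from_camera"],2),f["fov_y"])
go([500,-283,230],1.35)
E
```

```text
[[   0.     -0.96   -0.29   73.12]
 [   1.      0.     -0.      0.19]
 [   0.     -0.29    0.96 -143.25]
 [   0.      0.      0.      1.  ]] 67.16683678964415
tcp [ 167.2 -602.2  231.4] yaw 0.271 zaxis [ 1.e-04 -2.e-04 -1.e+00] F [ 0.1 -0.3  0.3] t 0.75
units tool [13.53 -7.29  0.04] turn z units -10.31
```

Call:
{"api": "jog_arm", "payload": {"plan": [[0.4, -0.2, 0, 0, 0, 0, 0], [0.9, -0.5, 0, 0, 0, 0, 0], [0.95, -0.5, 0, 0, 0, 0, 0], [0.95, -0.5, 0, 0, 0, 0, 0], [0.95, -0.5, 0, 0, 0, 0, 0], [0.95, -0.5, 0, 0, 0, 0, 0], [0.95, -0.5, 0, 0, 0, 0, 0], [0.95, -0.5, 0, 0, 0, 0, 0], [0.95, -0.5, 0, 0, 0, 0, 0], [0.95, -0.5, 0, 0, 0, 0, 0]]}}

```text
time_s: 1.58
tcp_pos: [387.9, -393.0, 231.5]
eef_rot: [3.113, 0.424, 0.0]
force: [0.0, -0.6, -0.3]
finger_gap: -0.1
gripper_force: 0.0
```

Call:
{"api": "jog_arm", "payload": {"plan": [[0.95, -0.5, 0, 0, 0, 0, 0], [0.95, -0.5, 0, 0, 0, 0, 0], [0.9, -0.5, 0, 0, 0, 0, 0], [0.9, -0.5, 0, 0, 0, 0, 0], [0.5, -0.3, 0, 0, 0, 0, 0], [0, 0, 0, 0, 0, -0.5, 0], [0, 0, 0, 0, 0, -1, 0], [0, 0, 0, 0, 0, -1, 0], [0, 0, 0, 0, 0, -1, 0], [0, 0, 0, 0, 0, -1, 0]]}}

```text
time_s: 2.42
tcp_pos: [489.8, -293.9, 231.3]
eef_rot: [-2.925, -1.147, -0.0]
force: [-0.1, -0.5, 0.1]
finger_gap: -0.1
gripper_force: 0.0
```

Call:
{"api": "jog_arm", "payload": {"plan": [[0, 0, 0, 0, 0, -1, 0], [0, 0, 0, 0, 0, -1, 0], [0, 0, 0, 0, 0, -1, 0], [0, 0, 0, 0, 0, -1, 0], [0, 0, 0, 0, 0, -1, 0], [0, 0, 0, 0, 0, -0.8, 0], [0, 0, 0, 0, 0, 0, 0], [0, 0, 0, 0, 0, 0, 0]]}}

```text
time_s: 3.08
tcp_pos: [489.8, -294.2, 231.4]
eef_rot: [2.456, 1.959, -0.0]
force: [0.3, -0.4, 0.0]
finger_gap: -0.4
gripper_force: 0.0
```

```bash
python3 - <<'E'
from h import *
s=bot.state();f=bot.grab_frame("wrist");cv2.imwrite("pics/w1.png",f["pixels"]);W=world(f,s)
np.savez("w1.npz",W=W,px=f["pixels"])
for n in ["box_ajar_slot_mid","box_ajar_slot_end","box_ajar_cam"]:
    for r in bot.recognise("wrist",n)[:3]:
        p=np.array(r["position"]);i=p.round().astype(int);print(n,round(r["p"],2),p.round(1),W[i[1],i[0]].round(1))
go([510,-283,100],1.35)
E
```

```text
box_ajar_slot_mid 0.86 [338.  169.3] [ 510.9 -283.3   88.5]
box_ajar_slot_mid 0.39 [369.4 154.2] [ 541.5 -274.    97. ]
box_ajar_slot_end 0.77 [337.  173.9] [ 509.  -287.9   88.6]
box_ajar_cam 0.89 [338.1 170.5] [ 510.7 -284.    89.4]
tcp [ 489.7 -294.6  231.3] yaw 1.348 zaxis [ 0.e+00 -1.e-04 -1.e+00] F [0.7 0.2 0.4] t 3.28
units tool [0.53 0.57 4.38] turn z units -0.02
```

View pics/w1.png

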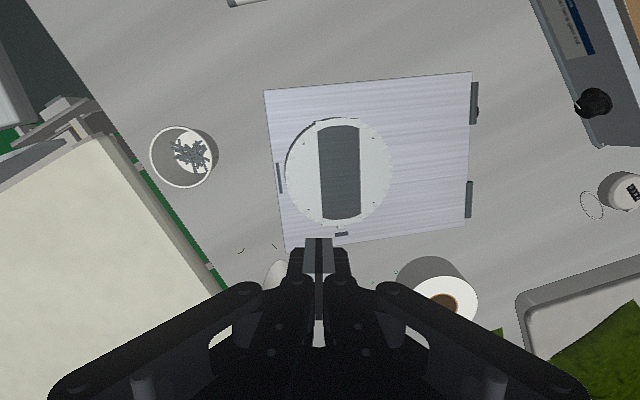

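The wrist view shows the disc centred at about px (339,172). The slot runs nearly vertical, columns 319–360 and rows 125–220, and the fingers are just below it. I'll fit the slot in world coordinates.

```bash
python3 - <<'E'
from h import *
d=np.load("w1.npz");W=d["W"];g=cv2.cvtColor(d["px"],cv2.COLOR_BGR2GRAY)
s=np.zeros(g.shape,np.uint8);s[115:228,300:380]=(g<130)[115:228,300:380]
n,l,st,c=cv2.connectedComponentsWithStats(s);k=1+np.argmax(st[1:,4]);print(st[k],c[k])
m=cv2.erode((l==k).astype(np.uint8),np.ones((3,3)))>0
Q=W[m];Q=Q[Q[:,2]>60]
A=np.c_[Q[:,:2],np.ones(len(Q))];print("plane",np.linalg.lstsq(A,Q[:,2],rcond=None)[0])
(cx,cy),(w,h),a=cv2.minAreaRect(Q[:,:2].astype(np.float32));print("slot",cx,cy,w,h,a,"z",np.median(Q[:,2]))
b=cv2.boxPoints(((cx,cy),(w,h),a));e=sorted([(np.linalg.norm(b[i]-b[i-1]),tuple(b[i]-b[i-1])) for i in range(4)])[-1][1];print("slot dir",np.arctan2(e[1],e[0]))
# box edges: cover points
M=(W[...,2]>75)&(W[...,2]<130)&(abs(W[...,0]-548)<125)&(abs(W[...,1]+288)<100);M[235:]=0
r=cv2.minAreaRect(W[M][:,:2].astype(np.float32));print("cover",r)
for u in [(452,100),(268,95),(276,150),(282,225)]: print(u,W[u[1],u[0]].round(1))
E
```

```text
[ 317  125   44   95 3686] [339.48860553 171.43271839]
plane [-1.79107127e-01  6.69404384e-02  2.00105426e+02]
slot 512.94091796875 -277.26068115234375 105.62320709228516 36.13399887084961 80.64598083496094 z 88.52022667925934
slot dir -1.7340543
cover ((519.48046875, -285.82037353515625), (159.1092071533203, 140.4141387939453), 82.59306335449219)
(452, 100) [ 632.8 -245.5   67.8]
(268, 95) [ 463.9 -203.4   93.1]
(276, 150) [ 458.2 -251.8   93.9]
(282, 225) [ 444.7 -325.2   94.8]
```

Call:
{"api": "jog_arm", "payload": {"plan": [[-0.23, 0.64, 0, 0, 0, 0, 0], [0, 0, 0.6, 0, 0, -0.56, 0], [0, 0, 0.8, 0, 0, 0, 0], [0, 0, 0.8, 0, 0, 0, 0], [0, 0, 0.8, 0, 0, 0, 0], [0, 0, 0.6, 0, 0, 0, 0], [0, 0, 0.4, 0, 0, 0, 0], [0, 0, 0, 0, 0, 0, 0], [0, 0, 0, 0, 0, 0, 0]]}}

```text
time_s: 4.03
tcp_pos: [506.9, -305.7, 111.1]
eef_rot: [-2.395, -2.032, 0.0]
force: [-0.5, 0.0, 0.9]
finger_gap: 0.3
gripper_force: 0.0
```

```bash
python3 - <<'E'
from h import *
f=bot.grab_frame("wrist");cv2.imwrite("pics/w2.png",f["pixels"])
s=bot.state();T=np.array(f["tool_from_camera"]);F=200/np.tan(np.radians(f["fov_y"])/2)
p=np.linalg.inv(T)@[0,0,0,1];print("tip px",f["cx"]+F*p[0]/p[2],f["cy"]+F*p[1]/p[2])
go([507,-305,88],1.407)
E
```

```text
tip px 319.72055508053256 252.14478721823565
tcp [ 507.2 -305.9  111.9] yaw 1.407 zaxis [ 4.e-04 -4.e-04 -1.e+00] F [-0.5  0.7 -0.5] t 4.08
units tool [ 0.03 -0.01  0.8 ] turn z units 0.00
```

View pics/w2.png

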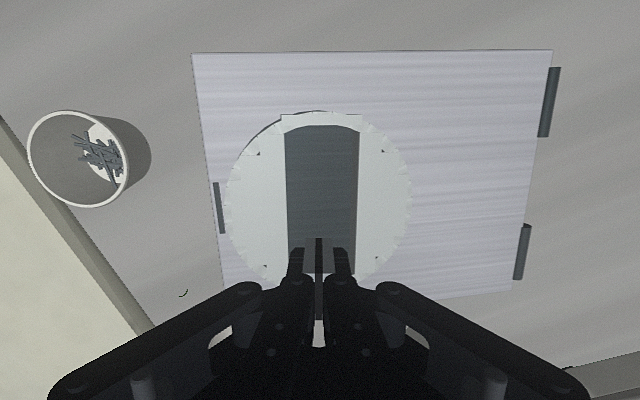

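Tips are centred in the slot's width (columns 285–357, tips about 320) near its nib end. Now pressing.

Call:
{"api": "jog_arm", "payload": {"plan": [[0, 0, 0.5, 0, 0, 0, 0], [0, -0.02, 0.3, 0, 0, 0, 0], [0, -0.03, 0.25, 0, 0, 0, 0], [0, -0.02, 0.25, 0, 0, 0, 0], [0, -0.02, 0.15, 0, 0, 0, 0], [0, 0, 0, 0, 0, 0, 0], [0, 0, 0, 0, 0, 0, 0], [0, 0, 0, 0, 0, 0, 0]]}}

```text
time_s: 4.75
tcp_pos: [504.4, -305.6, 68.7]
eef_rot: [2.394, 2.033, -0.0]
force: [-2.7, 0.0, 5.9]
finger_gap: 0.1
gripper_force: 3.3
```

Call:
{"api": "jog_arm", "payload": {"plan": [[0, 0, 0.07, 0, 0, 0, 0], [0, 0, 0.07, 0, 0, 0, 0], [0, 0, 0, 0, 0, 0, 0], [0, 0, 0, 0, 0, 0, 0]]}}

```text
time_s: 5.08
tcp_pos: [504.7, -305.8, 66.4]
eef_rot: [2.392, 2.032, 0.001]
force: [-6.5, 2.9, 26.7]
finger_gap: -0.1
gripper_force: 13.0
```

Call:
{"api": "jog_arm", "payload": {"plan": [[0.004, -0.077, 0, 0, 0, 1, 0], [0.004, -0.077, 0, 0, 0, 1, 0], [0.004, -0.077, 0, 0, 0, 1, 0], [0.004, -0.077, 0, 0, 0, 1, 0], [0.004, -0.077, 0, 0, 0, 1, 0], [0.004, -0.077, 0, 0, 0, 1, 0], [0, 0, 0, 0, 0, 0, 0]]}}

```text
time_s: 5.67
tcp_pos: [493.7, -301.0, 66.5]
eef_rot: [2.903, 1.182, 0.005]
force: [-2.4, -5.2, 20.1]
finger_gap: -0.1
gripper_force: 10.2
```

```bash
python3 - <<'E'
from h import *
go([508.5,-283.7,66.4])
E
```

```text
tcp [ 493.7 -301.    66.5] yaw 0.773 zaxis [ 0.0055 -0.0052 -1.    ] F [-2.4 -5.2 20.1] t 5.67
units tool [ 0.76 -0.07  0.  ] None
```

Call:
{"api": "jog_arm", "payload": {"plan": [[0.004, -0.077, 0.01, 0, 0, 1, 0], [0.004, -0.077, 0.01, 0, 0, 1, 0], [0.004, -0.077, 0, 0, 0, 1, 0], [0.004, -0.077, 0, 0, 0, 1, 0], [0.004, -0.077, 0, 0, 0, 1, 0], [0.004, -0.077, 0, 0, 0, 1, 0], [0, 0, 0, 0, 0, 0, 0]]}}

```text
time_s: 6.25
tcp_pos: [486.7, -289.0, 66.2]
eef_rot: [3.128, 0.227, 0.006]
force: [-9.6, -6.5, 27.9]
finger_gap: 0.2
gripper_force: 14.0
```

```bash
python3 - <<'E'
from h import *
go([508.5,-283.7,66.4]);print(bot.state()["moment"])
E
```

```text
tcp [ 486.7 -289.    66.2] yaw 0.145 zaxis [ 0.004 -0.005 -1.   ] F [-9.6 -6.5 27.9] t 6.25
units tool [ 0.74 -0.07 -0.01] None
[-1.16593358  1.57153171 -0.02029385]
```

Call:
{"api": "jog_arm", "payload": {"plan": [[0.004, -0.077, 0, 0, 0, 1, 0], [0.004, -0.077, 0, 0, 0, 1, 0], [0.004, -0.077, 0, 0, 0, 1, 0], [0.004, -0.077, 0, 0, 0, 1, 0], [0.004, -0.077, 0, 0, 0, 1, 0], [0, 0, 0, 0, 0, 0, 0]]}}

```text
time_s: 6.75
tcp_pos: [488.7, -277.9, 66.3]
eef_rot: [3.081, -0.59, 0.01]
force: [-6.8, -8.5, 26.4]
finger_gap: 0.0
gripper_force: 13.3
```

```bash
python3 - <<'E'
from h import *
go([508.5,-283.7,66.4]);print(bot.state()["moment"])
f=bot.grab_frame("wrist");cv2.imwrite("pics/w3.png",f["pixels"])
E
```

```text
tcp [ 488.7 -277.9   66.3] yaw -0.379 zaxis [ 0.0054 -0.0058 -1.    ] F [-6.8 -8.5 26.4] t 6.75
units tool [ 0.68 -0.06  0.  ] None
[-1.44359339  0.94990917 -0.00927578]
```

View pics/w3.png

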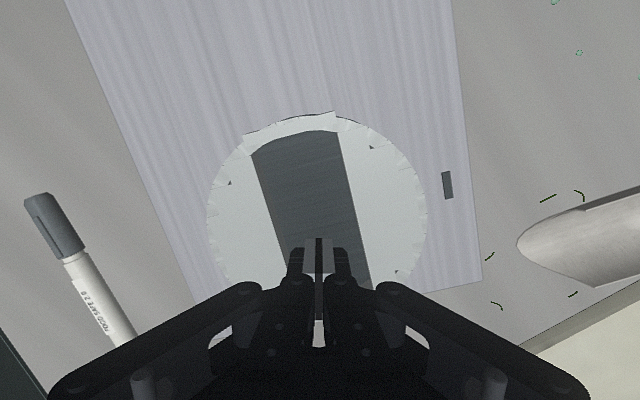

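The slot now looks about parallel to the box edges, tilted roughly 15° in the picture, so the cam is near its stop. I'll push on until the resisting force rises.

Call:
{"api": "jog_arm", "payload": {"plan": [[0.004, -0.077, 0, 0, 0, 0.7, 0], [0.004, -0.077, 0, 0, 0, 0.7, 0], [0, 0, 0, 0, 0, 0, 0], [0, 0, 0, 0, 0, 0, 0]]}}

```text
time_s: 7.13
tcp_pos: [489.9, -275.7, 66.2]
eef_rot: [3.03, -0.804, 0.01]
force: [-16.3, -24.0, 25.3]
finger_gap: -0.5
gripper_force: 29.2
```

```bash
python3 - <<'E'
from h import *
go([508.5,-283.7,66.4]);s=bot.state();R=Ro.from_rotvec(s["eef_rot"]).as_matrix();print(R.T@s["force"])
E
```

```text
tcp [ 489.9 -275.7   66.2] yaw -0.519 zaxis [ 0.0045 -0.0077 -1.    ] F [-16.3 -24.   25.3] t 7.13
units tool [ 0.67 -0.07 -0.  ] None
[ -2.06263146  29.0747424  -25.2075858 ]
```

The tangential force jumped to 29 N, so the cam is at its stop. I'll release the press first so friction doesn't turn the cam back, then ease sideways and lift out.

Call:
{"api": "jog_arm", "payload": {"plan": [[0, 0, -0.08, 0, 0, 0, 0], [0, 0, -0.08, 0, 0, 0, 0], [0, 0.12, -0.05, 0, 0, 0, 0], [0, 0.1, -0.1, 0, 0, 0, 0], [0, 0, -0.5, 0, 0, 0, 0], [0, 0, -0.9, 0, 0, 0, 0], [0, 0, -0.9, 0, 0, 0, 0], [0, 0, -0.9, 0, 0, 0, 0], [0, 0, -0.9, 0, 0, 0, 0], [0, 0, 0, 0, 0, 0, 0]]}}

```text
time_s: 7.97
tcp_pos: [487.4, -277.8, 200.4]
eef_rot: [3.034, -0.805, 0.011]
force: [0.7, -0.7, 1.4]
finger_gap: -0.1
gripper_force: 0.0
```

```bash
python3 - <<'E'
from h import *
go([508.5,-283.7,66.4])
s=bot.state();f=bot.grab_frame("wrist");cv2.imwrite("pics/w4.png",f["pixels"]);W=world(f,s)
g=cv2.cvtColor(f["pixels"],cv2.COLOR_BGR2GRAY);p=bot.recognise("wrist","box_ajar_slot_mid")[0]["position"];c,r=map(int,p);print(p)
Q=W[r-25:r+10,c-10:c+10].reshape(-1,3);print(np.median(Q,0),np.linalg.lstsq(np.c_[Q[:,:2],np.ones(len(Q))],Q[:,2],rcond=None)[0])
E
```

```text
tcp [ 487.4 -277.8  200.4] yaw -0.519 zaxis [ 0.006  -0.0043 -1.    ] F [ 0.7 -0.7  1.4] t 7.97
units tool [ 0.68 -0.18  4.47] None
[312.3, 165.1]
[ 515.91173435 -287.93364611   70.21469938] [  0.10720899  -0.16134039 -31.17190699]
```

View pics/w4.png

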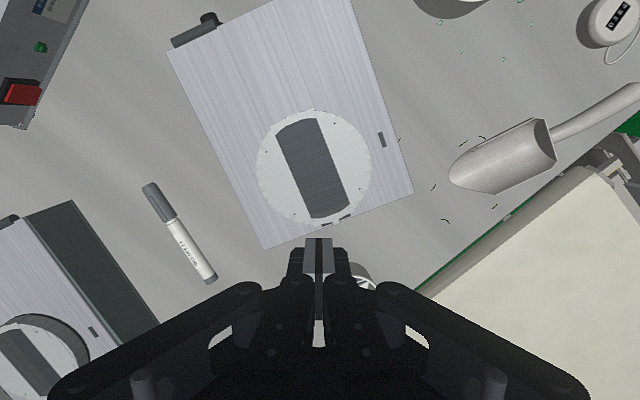

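The wrist view shows the cover staying down, with slot floor at about 70 mm, which is within the locked play. The slot at (313,168) is parallel to the box edges to under 1°, so the cam is at its locked position. The hand is clear and the pen, scoop and counter look undisturbed.

```bash
python3 -c "
from cell import bot
print(bot.close_job())"
```

```text
the job is handed in; nothing more can be done
None
```

The ajar cover is pressed shut and its cam turned clockwise to the stop, so it stays down by itself. The hand is clear at about 8 s; the other box and the loose things were not touched, and the job is handed in.

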